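# Close the retaining tab of an instrument cassette

## Task

Secure the instruments in the open steel cassette for the steriliser: with the fingertips, push the tab that stands up on its far side over the instruments, press it down flat, and push it along by its blue thumb ledge until it is fully home with its edge tucked beneath the retaining lip, so that the lip holds it down when you let go. Only push, without forcing it: take hold of nothing and lift nothing, and leave the instruments lying in their slots and the bottles and tub nearby where they stand.

Things in the scene. Friction and masses are not known exactly. Their poses are not given: they have to be found in the camera images.
- cassette: fixed low steel tray, 108 mm (its x) by 172 mm (its y), walls 15 mm high, with two blue comb bars across it. Origin at the centre of its underside on the table, z up. The retaining lip is on its -x side (the side nearer the robot), the tab's hinge on its +x side. Two hinge ears, 3 mm thick, stand at y = +-28.5 mm from x = 25 to 55 mm, up to 31 mm high. Some 0.15 m beyond it stands a drawer cabinet 170 mm tall: come down close behind the tab.
- lip (a point): mid point of the inner end of the flat part of the retaining lip's underside, at cassette x = -38 mm, height 28 mm. The lip is a steel strip 50 mm wide (cassette y) and 2.4 mm thick; it covers cassette x = -52 to -38 mm, open towards +x, where a flared mouth rises from it to x = -33 mm, height 35 mm.
- retainer_tab (a joint): angle of the tab in rad: 0 = folded flat over the instruments (parallel to the table, against its stop), 1.57 = upright, 1.7 to 2.05 = open, leaning back away from the robot, as found. A light spring on the pin pushes it back open all the way (0.3 to 0.4 N at its edge when flat), so it rises again unless the lip holds it; tucked, it rests against the lip at up to 0.05.
- tab_pin (a joint): how far the tab and its pin have moved along the slots of the hinge ears towards the lip, in m: 0 = back, as found (up to 0.001), 0.012 = fully home at the end of the slots. Stiff: it takes about 2.5 N and stays where it is left. With the tab flat its edge is clear of the lip's flared mouth at 0, and 6 mm beneath the flat part of the lip at 0.012. If the tab is moved along before it is folded down, it lands on top of the lip.
- tab_hinge (a point): the tab's hinge axis (runs along cassette y) at its middle: cassette x = 44 mm less joint tab_pin, height 23 mm.
- thumb_ledge (a point): middle of the foot of the thumb ledge on its hinge side, 52 mm from the hinge axis, on the outer (upper when folded) face. The ledge is a blue bar across the tab, 32 mm wide, 4 mm thick, standing 7 mm off the face. The face between ledge and hinge is free for the fingertips. Axes: x runs from the tab's edge to the hinge, y along the hinge, z out of the outer face (up when folded).
- tab_edge (a point): middle of the tab's free edge, 76 mm from the hinge axis. The tab is a light metal strip 36 mm wide and 2.5 mm thick, its mid plane through the hinge axis; same axes as thumb_ledge.
- straight_tweezers_mid (a point): centre of loose black straight tweezers, 150 x 14 x 8 mm, lying along cassette y in a comb slot, underside 10 mm above the table. The instruments lie in any order in three slots at cassette x = -34, -14, 6 mm; the folded tab passes 2 mm above them.
- bent_tweezers_mid (a point): centre of loose black bent tweezers, 140 x 14 x 9 mm, likewise
- steel_spatula_mid (a point): centre of a loose steel spatula, 152 x 9 x 6 mm, likewise
- red_varnish_mid (a point): centre of a loose red varnish bottle with black cap, 31 mm wide, 72 mm tall, left of the cassette
- pink_varnish_mid (a point): centre of a loose pink varnish bottle with white cap, 26 mm wide, 72 mm tall, left of the cassette
- teal_varnish_mid (a point): centre of a loose teal varnish bottle with white cap, 31 mm wide, 72 mm tall, left of the cassette
- powder_tub_mid (a point): centre of a loose white tub with white lid, 55 mm wide, 44 mm tall, left of the cassette

How it is judged:
By the outcome, as a careful person would: the job done as asked, in the order asked, and still so for the second after the job is handed in, with the robot touching nothing.
It also fails if it takes over 38 s, if anything falls off the work surface, if the arm or the gripper's body presses on something with over 40 N, if the wrist force passes 120 N, or if a joint passes its speed limit or range.

## Robot

A 7-joint arm with a two-finger parallel gripper is mounted at the origin on the work surface; the furniture and walls round the work are solid. World frame = base frame: x ahead of the robot, y to its left, z up, the work surface at z = 0. Lengths are in m, angles in rad, forces in N, time in s.
With the tool pointing down it reaches from about 0.4 to 0.85 m from the base axis. Payload 4.5 kg.
Tool frame: the origin (TCP) lies midway between the tips of the shut fingers; the grasp point (between the pads) lies 19 mm behind it; z points along the fingers, y is the line along which they close (so a half turn about z gives the same grasp; the last joint's range is limited). The gripper opens to 88 mm and grips with 3 to 60 N. Pads are 18 mm wide; open, the fingers measure 123 mm over their backs; the gripper's body (75 mm by 187 mm) begins 45 mm behind the grasp point.
Start: joints at [-1.093, 0.689, -0.195, 1.565, 0.157, 0.902, -0.215], TCP at [0.268, 0.564, 0.239] pointing down, gripper open.
Joint ranges: [-3.01, 3.01], [-0.46, 2.08], [-1.47, 1.51], [0.13, 2.56], [-1, 4.14], [0.04, 2.09], [-2.66, 2.66]. Speed limits (rad/s): [2.57, 2.57, 3.14, 3.14, 3.14, 3.14, 3.14].

## Interface

Orientations are given as a unit quaternion [x, y, z, w].
In Python, from plant import r gives the robot as it stands.
- The arm moves only by the tool carry_out, never from a script. Its argument "plan" is a list of rows, each an object with "rot": the turn, a rotation vector about the tool's x, y, z in rad, a list of three; "xyz": the shift along the tool's x, y, z in m, a list of three; "grip": the closure in counts, from 0 (fully open) to 255 (shut). In form: [{"rot": [wx, wy, wz], "xyz": [dx, dy, dz], "grip": grip}, ...]. A call has 1 to 8 rows; each row is the pose to reach, as a shift and turn from the pose commanded when the call began, along the tool's axes at that moment; what a row does not reach only later rows make up. A row lasts 1/12 s, in which the tool goes at most 41.7 mm and 7.16 degrees, less where a joint would pass 70% of its speed; a pose out of reach is approached as far as the arm can. A call with a gripper value outside its range is refused whole. The fingers move at their own pace and stop on an object; "squeeze" is the grip in N (left out, the last holds). Time passes only in rows, so rows that repeat a pose let the fingers close. It gives the time, the measured TCP pose, the force, the opening and the grip force at its end, in the units of the state.
- r.get_state(): the state, without advancing time (a new reading comes with each control period).
- r.snapshot(name): name is "side" or "top" or "wrist"; returns the picture (420x560x3 uint8, red, green, blue); there is no depth.
- r.camera_params(name): a dict with "fx", "fy", "cx", "cy" (pixels), "position" and "attitude" of the camera in the world; the wrist camera has in their place "hand_eye" (4x4, takes a point from camera to tool coordinates, whose origin is the TCP and whose axes are the flange's). Camera axes: x right, y down, z forward; pixel columns grow to the right and rows downward; lengths in m; the calibration is good to about 2 mm. A picture is of the moment at which its call begins: read the wrist's pose just before it. camera_params takes no time and is no camera call.
- r.finish_job(): hands the job in; it is judged then, once.
The state is a dict: "clock": time; "q": joint angles; "qd": joint speeds; "joint_torque": joint torques, N m; "tool_pos": TCP position; "eef_rot": TCP orientation; "contact_force": force on the tool from outside, world axes, zero at the start; "moment": the same for the moment, N m; "opening": opening from 0.0 (shut) to 1.0 (fully open); "finger_force": force on a finger pad.
Only numpy, scipy, OpenCV 4.12 (cv2) and the standard library are available. Lean on these libraries where they do the work, as an engineer would, in place of code of your own. Each camera call takes 0.05 s, during which the arm holds its last target. There are 200 camera calls.

## Working session

There is one attempt and no reset: what is moved stays moved. The work goes in short steps, Python scripts to look and compute and a tool call to move; the robot and the scene stay as the last step left them, time stands still between calls to the robot, and variables do not carry over. Pictures are saved under pics/ and viewed, at most 10 in all, crops included, and the job is handed in when it is done.

Besides the shell and the picture viewer there is one more tool, called after "Emit:" as name([rows], argument=value, ...), one row to a line, values as JSON. carry_out: Moves the arm, as the interface text tells. Its arguments: {"type":"object","properties":{"plan":{"type":"array"},"squeeze":{"type":"number"}},"required":["plan"]}

```bash
mkdir -p pics; ls
python3 - <<'E'
from plant import r
import cv2, numpy as np
s=r.get_state(); print({k:np.round(v,3).tolist() for k,v in s.items()})
for n in("side","top","wrist"):
    p=r.camera_params(n); print(n,p)
a=r.snapshot("top");b=r.snapshot("side")
cv2.imwrite("pics/top.png",a[:,:,::-1]);cv2.imwrite("pics/side.png",b[:,:,::-1])
E
```

```text
pics
{'clock': 0.0, 'q': [-1.093, 0.69, -0.195, 1.566, 0.157, 0.902, -0.215], 'qd': [0.0, 0.001, -0.001, 0.0, 0.0, -0.0, 0.002], 'joint_torque': [-0.0, -52.756, -1.267, -15.343, -0.053, 0.007, 0.0], 'tool_pos': [0.268, 0.564, 0.238], 'eef_rot': [0.22, 0.975, -0.001, -0.0], 'contact_force': [0.655, 0.07, -0.609], 'moment': [0.009, -0.016, -0.018], 'finger_force': 0.0, 'opening': 0.998}
side {'fx': 493.0451919589192, 'fy': 493.0451919589192, 'cx': 288.66358625442246, 'cy': 208.57061383233176, 'position': array([ 0.26415357, -0.23761729,  0.6748353 ]), 'attitude': array([ 0.90650683, -0.11702905,  0.06332846, -0.40067328])}
top {'fx': 543.3801494211729, 'fy': 543.3801494211729, 'cx': 277.28650208924057, 'cy': 203.16255256806974, 'position': array([0.36975648, 0.42724777, 1.10918855]), 'attitude': array([-0.70505036,  0.70736727, -0.03483315,  0.03636194])}
wrist {'fx': 335.92240775790776, 'fy': 335.92240775790776, 'cx': 276.5511716896022, 'cy': 204.27554196813873, 'hand_eye': array([[-1.85297040e-04, -9.57321398e-01, -2.89025442e-01,
         7.46770523e-02],
       [ 9.99999981e-01, -1.93192307e-04, -1.21064329e-06,
         2.89869515e-04],
       [-5.46785172e-05, -2.89025437e-01,  9.57321416e-01,
        -1.45738744e-01],
       [ 0.00000000e+00,  0.00000000e+00,  0.00000000e+00,
         1.00000000e+00]])}
```

View pics/top.png

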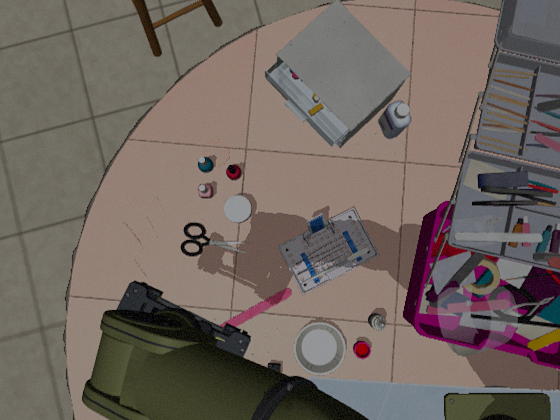

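View pics/side.png

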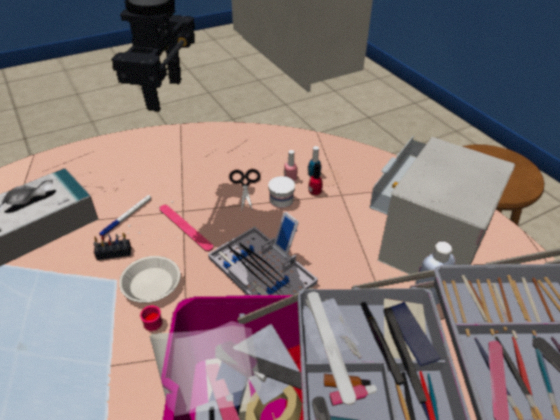

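Run:
```python
import cv2, numpy as np
a=cv2.imread("pics/top.png")[195:305,265:395];b=cv2.imread("pics/side.png")[200:310,200:330]
f=lambda i:cv2.resize(i,(780,600),interpolation=cv2.INTER_CUBIC)
a=cv2.resize(a,None,fx=6,fy=6,interpolation=2)[:600]; b=cv2.resize(b,None,fx=6,fy=6,interpolation=2)[:600]
cv2.imwrite("pics/topc.png",np.clip(a*1.3,0,255));cv2.imwrite("pics/sidec.png",np.clip(b*1.3,0,255))
```

```text
[ WARN:0@0.089] global loadsave.cpp:1063 imwrite_ Unsupported depth image for selected encoder is fallbacked to CV_8U.
```

View pics/topc.png

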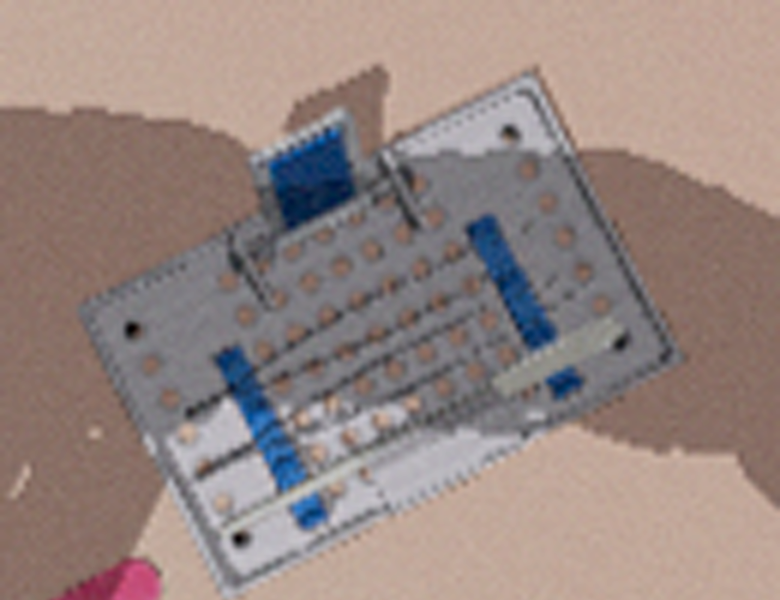

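View pics/sidec.png

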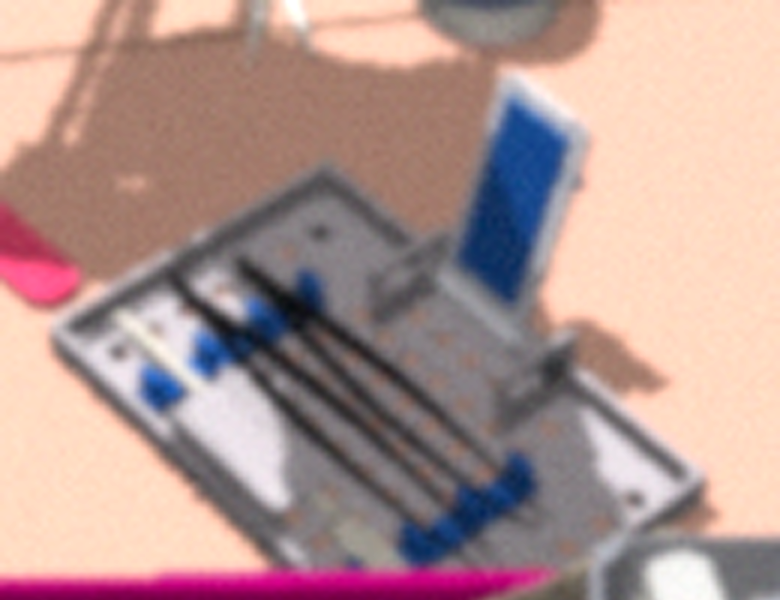

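Top crop: rim corners at about (80,305), (535,70), (685,360), (230,592) in the 6× crop, and the tab edge at (252,158)–(350,110). Side crop: corners at (325,165), (700,485), (55,335), and the tab edge at (515,75)–(590,125). The straight black tweezers, bent tweezers and pale spatula lie in their slots.

```bash
cat > h.py <<'E'
from plant import r
import numpy as np, cv2
from scipy.spatial.transform import Rotation as R
def ray(n,uv,s=None):
    p=r.camera_params(n); d=np.array([(uv[0]-p["cx"])/p["fx"],(uv[1]-p["cy"])/p["fy"],1])
    if "hand_eye" in p:
        s=s or r.get_state(); Rt=R.from_quat(s["eef_rot"]); H=p["hand_eye"]
        return Rt.apply(H[:3,3])+s["tool_pos"], Rt.apply(H[:3,:3]@d)
    return p["position"], R.from_quat(p["attitude"]).apply(d)
def onz(n,uv,z,s=None):
    o,d=ray(n,uv,s); return o+d*(z-o[2])/d[2]
def tri(rays):
    A=0;b=0
    for o,d in rays:
        d=d/np.linalg.norm(d);P=np.eye(3)-np.outer(d,d);A=A+P;b=b+P@o
    x=np.linalg.solve(A,b); return x,[np.linalg.norm(np.cross(x-o,d/np.linalg.norm(d))) for o,d in rays]
E
python3 - <<'E'
from h import *
np.set_printoptions(precision=4,suppress=True)
T=lambda u,v:(u/6+265,v/6+195); S=lambda u,v:(u/6+200,v/6+200)
c={k:onz("top",T(*v),.015) for k,v in {"++":(80,305),"+-":(535,70),"--":(685,360),"-+":(230,592)}.items()}
print(c); P=np.array(list(c.values())); ctr=P.mean(0)
ex=(c["++"]+c["+-"]-c["--"]-c["-+"])/2; ey=(c["++"]+c["-+"]-c["+-"]-c["--"])/2
print("top ctr",ctr,np.linalg.norm(ex),np.linalg.norm(ey),"yaw",np.arctan2(ex[1],ex[0]),np.arctan2(-ey[0],ey[1]))
for k,v in {"++":(325,165),"+-":(700,485),"-+":(55,335)}.items(): print("side",k,onz("side",S(*v),.015))
def pr(a,b): print(tri([ray("top",T(*a)),ray("side",S(*b))]))
pr((252,158),(515,75)); pr((350,110),(590,125)); pr((80,305),(325,165)); pr((535,70),(700,485)); pr((230,592),(55,335))
s=r.get_state(); print(R.from_quat(s["eef_rot"]).as_matrix())
E
```

```text
{'++': array([0.3942, 0.4276, 0.015 ]), '+-': array([0.4727, 0.274 , 0.015 ]), '--': array([0.3753, 0.2256, 0.015 ]), '-+': array([0.2991, 0.3782, 0.015 ])}
top ctr [0.3853 0.3264 0.015 ] 0.10797825588867797 0.17148077025603853 yaw 0.4700931482317 0.46763864756653384
side ++ [0.3912 0.4261 0.015 ]
side +- [0.4674 0.272  0.015 ]
side -+ [0.2974 0.3746 0.015 ]
(array([0.4383, 0.3736, 0.0904]), [np.float64(5.800106205179712e-05), np.float64(5.800106205199952e-05)])
(array([0.4525, 0.3432, 0.0951]), [np.float64(0.00029796659541095664), np.float64(0.0002979665954109526)])
(array([0.3929, 0.4278, 0.0131]), [np.float64(0.0013811326582215126), np.float64(0.0013811326582216035)])
(array([0.4707, 0.2741, 0.0119]), [np.float64(0.0023473346664883393), np.float64(0.0023473346664882916)])
(array([0.2983, 0.3781, 0.0111]), [np.float64(0.0006318886197592413), np.float64(0.0006318886197593024)])
[[-0.9032  0.4293 -0.0006]
 [ 0.4293  0.9032 -0.0015]
 [-0.0001 -0.0017 -1.    ]]
```

Emit:
carry_out([
  {"rot":[0,0,-0.913],"xyz":[-0.266,-0.09,0.05],"grip":255},
  {"rot":[0,0,-0.913],"xyz":[-0.266,-0.09,0.05],"grip":255},
  {"rot":[0,0,-0.913],"xyz":[-0.266,-0.09,0.05],"grip":255},
  {"rot":[0,0,-0.913],"xyz":[-0.266,-0.09,0.05],"grip":255},
  {"rot":[0,0,-0.913],"xyz":[-0.266,-0.09,0.05],"grip":255},
  {"rot":[0,0,-0.913],"xyz":[-0.266,-0.09,0.05],"grip":255},
  {"rot":[0,0,-0.913],"xyz":[-0.266,-0.09,0.05],"grip":255},
  {"rot":[0,0,-0.913],"xyz":[-0.266,-0.09,0.05],"grip":255},
], squeeze=10)

```text
clock: 0.77
tool_pos: [0.4772, 0.3587, 0.1861]
eef_rot: [-0.229, 0.974, -0.005, -0.0]
contact_force: [0.9, -0.5, 0.1]
opening: 0.418
finger_force: 0.0
```

```bash
cat >> h.py <<'E'
C=np.array([.3853,.3264,0]); YAW=.469
Rc=R.from_euler("z",YAW)
def rep():
    s=r.get_state(); t=Rc.inv().apply(np.array(s["tool_pos"])-C)*1000
    M=Rc.inv()*R.from_quat(s["eef_rot"])*R.from_matrix(np.diag([-1,1,-1.]))
    print("t",round(s["clock"],2),"cass mm",t.round(1),"tilt",M.as_rotvec().round(3),"F",Rc.inv().apply(s["contact_force"]).round(2),"open",round(s["opening"],3))
    return s
E
python3 - <<'E'
from h import *
s=rep(); a=r.snapshot("wrist"); cv2.imwrite("pics/w1.png",a[:,:,::-1])
E
```

```text
t 0.77 cass mm [ 96.6 -12.7 186.1] tilt [-0.009  0.002 -0.008] F [ 0.55 -0.81  0.09] open 0.418
```

View pics/w1.png

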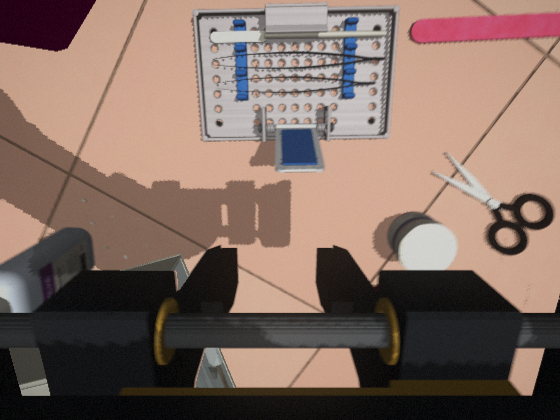

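Wrist view: cassette rim corners at about (193,9), (397,7), (388,138), (203,140). The tab's far edge is at (276,171)–(324,170), the lip at (265–327, 5–25), and the drawer cabinet lies behind the fingers.

Run:
```python
from h import *
s=rep()
for n,uv,z in [("-x-y",(193,9),.015),("-x+y",(397,7),.015),("+x+y",(388,138),.015),("+x-y",(203,140),.015),("edgeL",(276,171),.0935),("edgeR",(324,170),.0935),("lipL",(265,25),.03),("lipR",(327,25),.03)]:
    print(n,(Rc.inv().apply(onz("wrist",uv,z,s)-C)*1000).round(1))
```

```text
t 0.82 cass mm [ 95.6  -7.5 186.9] tilt [-0.004  0.002 -0.005] F [0.35 0.13 0.04] open 0.38
-x-y [-55.3 -77.6  15. ]
-x+y [-55.7  93.8  15. ]
+x+y [52.6 95.9 15. ]
+x-y [ 53.6 -76.6  15. ]
edgeL [68.1 -7.9 93.5]
edgeR [67.5 26.7 93.5]
lipL [-39.8 -16.6  30. ]
lipR [-39.5  33.6  30. ]
```

Emit:
carry_out([
  {"rot":[0,0,0],"xyz":[0,0,0.03],"grip":255},
  {"rot":[0,0,0],"xyz":[0,0,0.03],"grip":255},
  {"rot":[0,0,0],"xyz":[0,0,0.03],"grip":255},
  {"rot":[0,0,0],"xyz":[0,0,0.03],"grip":255},
  {"rot":[0,0,0],"xyz":[0,0,0.03],"grip":255},
  {"rot":[0,0,0],"xyz":[0,0,0.03],"grip":255},
  {"rot":[0,0,0],"xyz":[0,0,0.03],"grip":255},
  {"rot":[0,0,0],"xyz":[0,0,0.03],"grip":255},
])

```text
clock: 1.48
tool_pos: [0.47, 0.3693, 0.1593]
eef_rot: [-0.233, 0.973, 0.0, 0.0]
contact_force: [0.4, 0.1, -0.7]
opening: 0.002
finger_force: 0.0
```

Run:
```python
from h import *
s=rep(); a=r.snapshot("wrist"); cv2.imwrite("pics/w2.png",a[:,:,::-1]); rep()
```

```text
t 1.48 cass mm [ 95.   -0.  159.3] tilt [ 0.    -0.001  0.   ] F [ 0.39 -0.05 -0.75] open 0.002
t 1.53 cass mm [ 9.490e+01 -1.000e-01  1.592e+02] tilt [ 0.    -0.001  0.   ] F [ 0.58 -1.06 -0.66] open 0.002
```

View pics/w2.png

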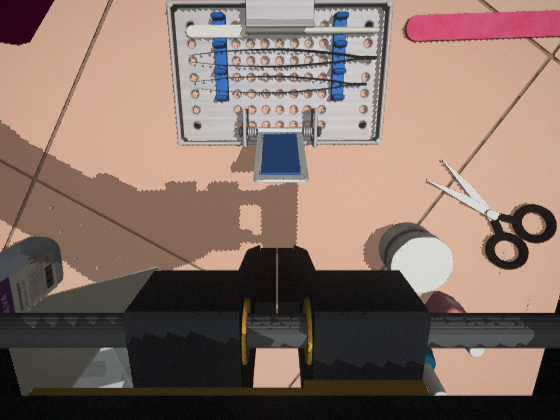

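Wrist view after settling: near rim corners at (179,143) and (382,143), top corners (167,2) and (391,1), tab edge (254,181)–(307,180), lip inner edge (246,24)–(314,24), fingers shut.

Run:
```python
from h import *
s=rep()
for n,uv,z in [("-x-y",(167,2),.015),("-x+y",(391,1),.015),("+x+y",(382,143),.015),("+x-y",(179,143),.015),("edgeL",(254,181),.0935),("edgeR",(307,180),.0935),("lipL",(246,24),.035),("lipR",(314,24),.035),("earL",(245,110),.031),("earR",(316,110),.031)]:
    print(n,(Rc.inv().apply(onz("wrist",uv,z,s)-C)*1000).round(1))
```

```text
t 1.53 cass mm [ 9.490e+01 -1.000e-01  1.592e+02] tilt [ 0.    -0.001  0.   ] F [ 0.58 -1.06 -0.66] open 0.002
-x-y [-53.  -83.5  15. ]
-x+y [-53.7  87.3  15. ]
+x+y [53.4 90.1 15. ]
+x-y [ 53.4 -83.3  15. ]
edgeL [ 68.7 -14.4  93.5]
edgeR [68.1 19.7 93.5]
lipL [-33.9 -22.   35. ]
lipR [-33.9  27.1  35. ]
earL [ 26.  -24.7  31. ]
earR [26. 31. 31.]
```

Emit:
carry_out([
  {"rot":[0,0,0],"xyz":[0,0.002,0.03],"grip":255},
  {"rot":[0,0,0],"xyz":[0,0.002,0.06],"grip":255},
  {"rot":[0,0,0],"xyz":[0,0.002,0.085],"grip":255},
  {"rot":[0,0,0],"xyz":[0,0.002,0.095],"grip":255},
  {"rot":[0,0,0],"xyz":[0,0.002,0.095],"grip":255},
  {"rot":[0,0,0],"xyz":[0.004,0.002,0.095],"grip":255},
  {"rot":[0,0,0],"xyz":[0.008,0.002,0.095],"grip":255},
  {"rot":[0,0,0],"xyz":[0.012,0.002,0.095],"grip":255},
])

```text
clock: 2.2
tool_pos: [0.4586, 0.366, 0.0653]
eef_rot: [-0.232, 0.973, 0.001, 0.001]
contact_force: [-0.2, -0.2, -0.5]
opening: 0.006
finger_force: 0.0
```

Run:
```python
from h import *
rep()
```

```text
t 2.2 cass mm [83.3  2.1 65.3] tilt [ 0.001 -0.002  0.   ] F [-0.29 -0.08 -0.47] open 0.006
```

Emit:
carry_out([
  {"rot":[0,0,0],"xyz":[0.004,0,0],"grip":255},
  {"rot":[0,0,0],"xyz":[0.008,0,0],"grip":255},
  {"rot":[0,0,0],"xyz":[0.012,0,0],"grip":255},
  {"rot":[0,0,0],"xyz":[0.016,0,0],"grip":255},
  {"rot":[0,0,0],"xyz":[0.02,0,0],"grip":255},
  {"rot":[0,0,0],"xyz":[0.024,0,0],"grip":255},
  {"rot":[0,0,0],"xyz":[0.028,0,0],"grip":255},
  {"rot":[0,0,0],"xyz":[0.032,0,0],"grip":255},
])

```text
clock: 2.87
tool_pos: [0.4294, 0.3507, 0.0637]
eef_rot: [-0.232, 0.973, 0.0, -0.0]
contact_force: [1.3, 0.6, 0.2]
opening: 0.003
finger_force: 0.2
```

Run:
```python
from h import *
rep(); a=r.snapshot("wrist"); cv2.imwrite("pics/w3.png",a[:,:,::-1])
```

```text
t 2.87 cass mm [50.3  1.8 63.7] tilt [ 0. -0.  0.] F [ 1.41 -0.08  0.17] open 0.003
```

View pics/w3.png

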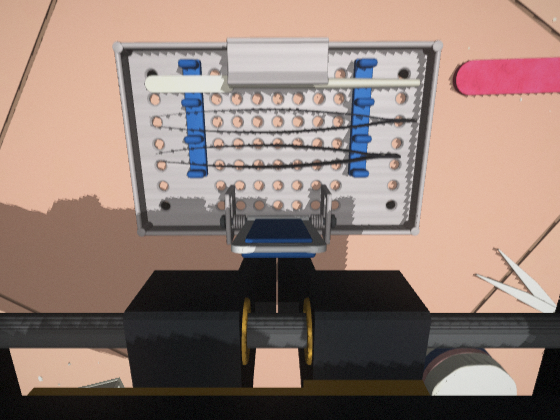

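The tab now stands near upright (edge at about (232–328, 250)), with the fingers centred behind it. I'll continue along the arc.

Emit:
carry_out([
  {"rot":[0,0,0],"xyz":[0.006,0,0],"grip":255},
  {"rot":[0,0,0],"xyz":[0.012,0,0.0015],"grip":255},
  {"rot":[0,0,0],"xyz":[0.0175,0,0.004],"grip":255},
  {"rot":[0,0,0],"xyz":[0.023,0,0.007],"grip":255},
  {"rot":[0,0,0],"xyz":[0.0277,0,0.0115],"grip":255},
  {"rot":[0,0,0],"xyz":[0.032,0,0.016],"grip":255},
  {"rot":[0,0,0],"xyz":[0.035,0,0.0215],"grip":255},
  {"rot":[0,0,0],"xyz":[0.038,0,0.027],"grip":255},
])

```text
clock: 3.58
tool_pos: [0.3956, 0.3336, 0.0361]
eef_rot: [-0.232, 0.973, 0.0, 0.0]
contact_force: [1.1, 0.3, 1.1]
opening: 0.01
finger_force: 0.5
```

Run:
```python
from h import *
rep(); a=r.snapshot("wrist"); cv2.imwrite("pics/w4.png",a[:,:,::-1])
```

```text
t 3.58 cass mm [12.4  1.8 36.1] tilt [ 0. -0.  0.] F [ 1.12 -0.26  1.11] open 0.01
```

View pics/w4.png

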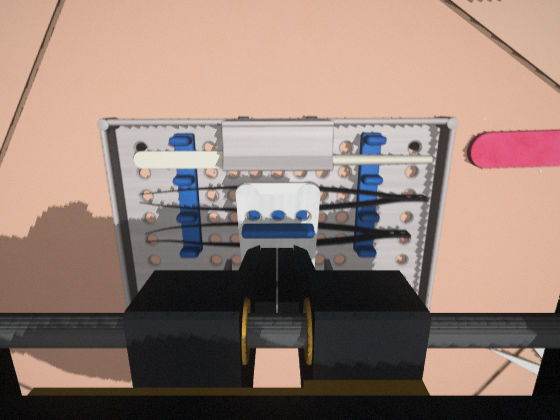

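The tab leans about 0.3 rad above flat. Its edge (row 184) is short of the lip mouth (row 170), and the ledge (row 230) is just ahead of the fingertips. Next I press it flat.

Emit:
carry_out([
  {"rot":[0,0,0],"xyz":[0.001,0,0.003],"grip":255},
  {"rot":[0,0,0],"xyz":[0.0015,0,0.006],"grip":255},
  {"rot":[0,0,0],"xyz":[0.002,0,0.009],"grip":255},
  {"rot":[0,0,0],"xyz":[0.002,0,0.011],"grip":255},
  {"rot":[0,0,0],"xyz":[0.002,0,0.0125],"grip":255},
  {"rot":[0,0,0],"xyz":[0.002,0,0.0135],"grip":255},
  {"rot":[0,0,0],"xyz":[0.002,0,0.0135],"grip":255},
  {"rot":[0,0,0],"xyz":[0.002,0,0.0135],"grip":255},
])

```text
clock: 4.3
tool_pos: [0.3943, 0.3329, 0.0242]
eef_rot: [-0.232, 0.973, 0.0, 0.001]
contact_force: [-1.9, -1.1, 11.6]
opening: 0.007
finger_force: 5.9
```

Run:
```python
from h import *
rep()
```

```text
t 4.3 cass mm [11.   1.8 24.2] tilt [ 0.    -0.001  0.   ] F [-2.21 -0.1  11.63] open 0.007
```

Emit:
carry_out([
  {"rot":[0,0,0],"xyz":[0,0,-0.0005],"grip":255},
  {"rot":[0,0,0],"xyz":[0.001,0,-0.0005],"grip":255},
  {"rot":[0,0,0],"xyz":[0.0025,0,-0.0005],"grip":255},
  {"rot":[0,0,0],"xyz":[0.004,0,-0.0005],"grip":255},
  {"rot":[0,0,0],"xyz":[0.0055,0,-0.0005],"grip":255},
  {"rot":[0,0,0],"xyz":[0.007,0,-0.0005],"grip":255},
  {"rot":[0,0,0],"xyz":[0.008,0,-0.0005],"grip":255},
  {"rot":[0,0,0],"xyz":[0.008,0,-0.0005],"grip":255},
])

```text
clock: 4.97
tool_pos: [0.3889, 0.3302, 0.0245]
eef_rot: [-0.232, 0.973, 0.001, 0.002]
contact_force: [2.8, 0.9, 5.2]
opening: 0.004
finger_force: 2.8
```

Run:
```python
from h import *
rep(); a=r.snapshot("wrist"); cv2.imwrite("pics/w5.png",a[:,:,::-1])
```

```text
t 4.97 cass mm [ 4.9  1.8 24.5] tilt [ 0.001 -0.004 -0.001] F [ 2.87 -0.49  5.18] open 0.004
```

View pics/w5.png

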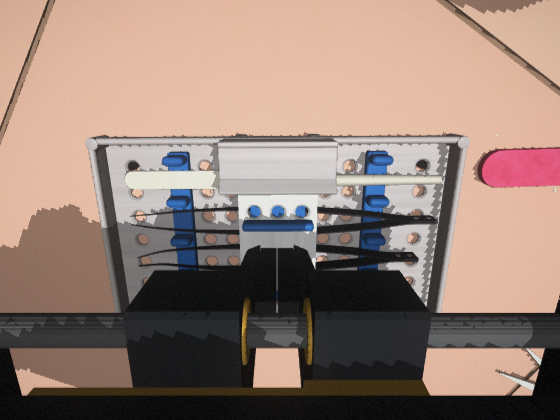

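Run:
```python
from h import *
s=rep()
for n,uv,z in [("ledge top far",(278,220),.0313),("ledge hinge foot",(278,232),.0243),("lip mouth",(278,193),.035)]:
    print(n,(Rc.inv().apply(onz("wrist",uv,z,s)-C)*1000).round(1))
```

```text
t 5.02 cass mm [ 4.9  1.8 24.5] tilt [ 0.001 -0.004 -0.001] F [ 2.33 -1.1   5.24] open 0.004
ledge top far [-20.4   2.7  31.3]
ledge hinge foot [-11.9   2.8  24.3]
lip mouth [-33.6   2.7  35. ]
```

Emit:
carry_out([
  {"rot":[0,0,0],"xyz":[0,0,-0.0002],"grip":255},
  {"rot":[0,0,0],"xyz":[0.001,0,-0.0002],"grip":255},
  {"rot":[0,0,0],"xyz":[0.002,0,-0.0002],"grip":255},
  {"rot":[0,0,0],"xyz":[0.003,0,-0.0002],"grip":255},
  {"rot":[0,0,0],"xyz":[0.004,0,-0.0002],"grip":255},
  {"rot":[0,0,0],"xyz":[0.005,0,-0.0002],"grip":255},
  {"rot":[0,0,0],"xyz":[0.006,0,-0.0002],"grip":255},
  {"rot":[0,0,0],"xyz":[0.006,0,-0.0002],"grip":255},
])

```text
clock: 5.68
tool_pos: [0.3832, 0.3275, 0.0245]
eef_rot: [-0.232, 0.973, 0.001, 0.002]
contact_force: [4.2, 0.8, 5.2]
opening: 0.004
finger_force: 2.8
```

Run:
```python
from h import *
rep()
```

```text
t 5.68 cass mm [-1.4  1.9 24.5] tilt [ 0.001 -0.004 -0.   ] F [ 4.09 -1.2   5.17] open 0.004
```

Emit:
carry_out([
  {"rot":[0,0,0],"xyz":[0.001,0,-0.0002],"grip":255},
  {"rot":[0,0,0],"xyz":[0.002,0,-0.0002],"grip":255},
  {"rot":[0,0,0],"xyz":[0.003,0,-0.0002],"grip":255},
  {"rot":[0,0,0],"xyz":[0.004,0,-0.0002],"grip":255},
  {"rot":[0,0,0],"xyz":[0.005,0,-0.0002],"grip":255},
  {"rot":[0,0,0],"xyz":[0.006,0,-0.0002],"grip":255},
  {"rot":[0,0,0],"xyz":[0.007,0,-0.0002],"grip":255},
  {"rot":[0,0,0],"xyz":[0.007,0,-0.0002],"grip":255},
])

```text
clock: 6.35
tool_pos: [0.3758, 0.3242, 0.0244]
eef_rot: [-0.233, 0.973, 0.001, 0.001]
contact_force: [3.3, 1.6, 6.1]
opening: 0.003
finger_force: 2.7
```

Run:
```python
from h import *
rep(); a=r.snapshot("wrist"); cv2.imwrite("pics/w6.png",a[:,:,::-1])
```

```text
t 6.35 cass mm [-9.5  2.3 24.4] tilt [ 0.001 -0.002  0.   ] F [ 3.61 -0.08  6.07] open 0.003
```

View pics/w6.png

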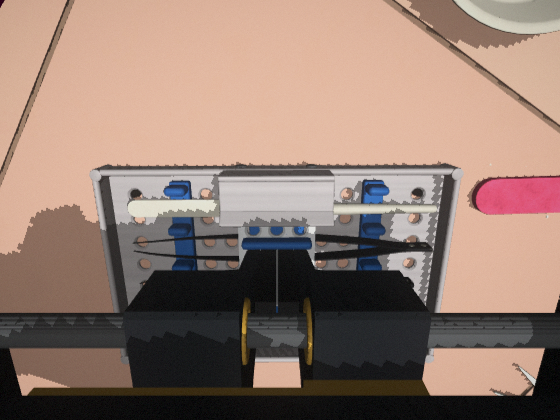

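The tab edge is under the lip mouth, and the fingertips are at the ledge (rows 238–248). I'll push on to the end of the slots, watching the force and tracking the ledge by its blue mask.

Emit:
carry_out([
  {"rot":[0,0,0],"xyz":[0.001,0,0],"grip":255},
  {"rot":[0,0,0],"xyz":[0.0015,0,0],"grip":255},
  {"rot":[0,0,0],"xyz":[0.002,0,0],"grip":255},
  {"rot":[0,0,0],"xyz":[0.0025,0,0],"grip":255},
  {"rot":[0,0,0],"xyz":[0.003,0,0],"grip":255},
  {"rot":[0,0,0],"xyz":[0.003,0,0],"grip":255},
])

```text
clock: 6.9
tool_pos: [0.3754, 0.324, 0.0245]
eef_rot: [-0.232, 0.973, 0.002, 0.003]
contact_force: [7.5, 3.3, 2.6]
opening: 0.008
finger_force: 4.3
```

```bash
cat >> h.py <<'E'
def ledge():
    s=rep(); a=r.snapshot("wrist"); h=cv2.cvtColor(a,cv2.COLOR_RGB2HSV)
    m=cv2.inRange(h,(100,120,50),(125,255,255))
    n,l,st,c=cv2.connectedComponentsWithStats(m)
    for i in range(1,n):
        x,y,w,hh,A=st[i]
        if w>50 and 230<x+w/2<320:
            o=lambda v,z:(Rc.inv().apply(onz("wrist",(x+w/2,v),z,s)-C)*1000).round(1)
            print("ledge px",x,y,w,hh,A,"far top edge",o(y,.0313),"hinge foot",o(y+hh,.0243),"hinge top",o(y+hh,.0313))
    cv2.imwrite("pics/last.png",a[:,:,::-1])
E
python3 - <<'E'
from h import *
ledge()
for f in ("w5","w6"):
    a=cv2.imread(f"pics/{f}.png");m=cv2.inRange(cv2.cvtColor(a,cv2.COLOR_BGR2HSV),(100,120,50),(125,255,255))[:,278]
    print(f,np.flatnonzero(m))
E
```

```text
t 6.9 cass mm [-9.9  2.4 24.5] tilt [ 0.002 -0.006 -0.001] F [ 8.22 -0.45  2.64] open 0.008
ledge px 242 239 69 12 758 far top edge [-26.3   2.7  31.3] hinge foot [-17.2   2.7  24.3] hinge top [-20.4   2.7  31.3]
w5 [206 207 208 209 210 211 212 213 214 215 216 221 222 223 224 225 226 227
 228 229 230]
w6 [227 228 229 230 231 232 233 239 240 241 242 243 244 245 246 247 248 249]
```

It has stopped at 8 N with the ledge's hinge side at about -20 mm, which is where it should be when home. I'll ease off and lift clear.

Emit:
carry_out([
  {"rot":[0,0,0],"xyz":[-0.0015,0,-0.0002],"grip":255},
  {"rot":[0,0,0],"xyz":[-0.003,0,-0.0006],"grip":255},
  {"rot":[0,0,0],"xyz":[-0.004,0,-0.0015],"grip":255},
  {"rot":[0,0,0],"xyz":[-0.005,0,-0.005],"grip":255},
  {"rot":[0,0,0],"xyz":[-0.005,0,-0.012],"grip":255},
  {"rot":[0,0,0],"xyz":[-0.005,0,-0.03],"grip":255},
  {"rot":[0,0,0],"xyz":[-0.005,0,-0.06],"grip":255},
  {"rot":[0,0,0],"xyz":[-0.005,0,-0.06],"grip":255},
])

```text
clock: 7.62
tool_pos: [0.3771, 0.3239, 0.0875]
eef_rot: [-0.232, 0.973, 0.0, 0.001]
contact_force: [-0.4, -0.6, -0.3]
opening: 0.004
finger_force: 0.0
```

Emit:
carry_out([
  {"rot":[0,0,0],"xyz":[0,0,-0.03],"grip":255},
  {"rot":[0,0,0],"xyz":[0,0,-0.03],"grip":255},
  {"rot":[0,0,0],"xyz":[0,0,-0.03],"grip":255},
  {"rot":[0,0,0],"xyz":[0,0,-0.03],"grip":255},
  {"rot":[0,0,0],"xyz":[0,0,-0.03],"grip":255},
  {"rot":[0,0,0],"xyz":[0,0,-0.03],"grip":255},
])

```text
clock: 8.12
tool_pos: [0.3765, 0.3235, 0.1132]
eef_rot: [-0.233, 0.973, -0.001, -0.001]
contact_force: [0.7, 0.1, -0.4]
opening: 0.006
finger_force: 0.0
```

Run:
```python
from h import *
ledge()
s=r.get_state()
# expected pixels of home-position ledge corners (hinge-side top, far foot, lip mouth, rim corners) in this view
p=r.camera_params("wrist");H=p["hand_eye"]
def px(c):
    w=Rc.apply(np.array(c)/1000)+C; t=R.from_quat(s["eef_rot"]).inv().apply(w-s["tool_pos"]); q=H[:3,:3].T@(t-H[:3,3])
    return (q[:2]/q[2]*p["fx"]+[p["cx"],p["cy"]]).round(1)
for pin in (0,9,12): print(pin,"hinge top",px([-8-pin,2.5,31.3]),"far foot",px([-12-pin,2.5,24.3]))
print("width",px([-20,-13.5,31.3]),px([-20,18.5,31.3]),"lip mouth",px([-33,2.5,35]))
a=cv2.imread("pics/last.png"); print([tuple(int(x) for x in a[v,278]) for v in range(150,330,6)])
m=cv2.inRange(cv2.cvtColor(a,cv2.COLOR_BGR2HSV),(100,120,50),(125,255,255))[:,278]; print(np.flatnonzero(m))
```

```text
t 8.12 cass mm [ -9.2   1.4 113.2] tilt [-0.001  0.002  0.001] F [ 0.68 -0.19 -0.39] open 0.006
0 hinge top [277.7 213.4] far foot [277.7 205.2]
9 hinge top [277.7 201.3] far foot [277.7 193.3]
12 hinge top [277.7 197.2] far foot [277.7 189.2]
width [255.  197.2] [300.5 197.2] lip mouth [277.8 180.3]
[(198, 202, 206), (198, 198, 204), (188, 189, 194), (190, 191, 196), (167, 168, 172), (156, 157, 163), (176, 106, 56), (66, 43, 35), (148, 121, 107), (199, 203, 201), (143, 142, 140), (142, 140, 142), (214, 218, 218), (214, 218, 218), (212, 216, 216), (169, 97, 43), (177, 175, 176), (27, 29, 30), (25, 26, 24), (23, 24, 22), (28, 26, 28), (14, 16, 15), (18, 20, 24), (22, 23, 28), (21, 23, 26), (15, 18, 23), (27, 31, 39), (32, 33, 37), (59, 60, 56), (68, 67, 68)]
[183 184 185 186 187 188 189 192 193 194 195 196 197 239 240 241 242 243
 244]
```

Emit:
carry_out([
  {"rot":[0,0,0],"xyz":[0.02,0,-0.04],"grip":255},
  {"rot":[0,0,0],"xyz":[0.04,0,-0.08],"grip":255},
  {"rot":[0,0,0],"xyz":[0.04,0,-0.12],"grip":255},
  {"rot":[0,0,0],"xyz":[0.04,0,-0.12],"grip":255},
  {"rot":[0,0,0],"xyz":[0.04,0,-0.12],"grip":255},
  {"rot":[0,0,0],"xyz":[0.04,0,-0.12],"grip":255},
  {"rot":[0,0,0],"xyz":[0.04,0,-0.12],"grip":255},
  {"rot":[0,0,0],"xyz":[0.04,0,-0.12],"grip":255},
])

```text
clock: 8.83
tool_pos: [0.3411, 0.3054, 0.2326]
eef_rot: [-0.232, 0.973, -0.001, -0.001]
contact_force: [1.1, -0.3, 1.7]
opening: 0.007
finger_force: 0.0
```

Run:
```python
from h import *
s=rep(); a=r.snapshot("wrist"); b=r.snapshot("side")
def blue(i,lo,boxes=True):
    m=cv2.inRange(cv2.cvtColor(i,cv2.COLOR_RGB2HSV),lo,(125,255,255)); n,l,st,c=cv2.connectedComponentsWithStats(m)
    return [(st[k].tolist(),c[k].round(1)) for k in range(1,n) if st[k][4]>12]
W=[x for x in blue(a,(100,120,50)) if 200<x[1][0]<350]; S=[x for x in blue(b,(100,120,50)) if 200<x[1][0]<320 and 220<x[1][1]<300]
print("wrist");[print(x) for x in W]; print("side");[print(x) for x in S]
for x in W:
  for y in S:
    P,e=tri([ray("wrist",x[1],s),ray("side",y[1])])
    if max(e)<.004: print(x[1],y[1],(Rc.inv().apply(P-C)*1000).round(1),np.round(e,4))
```

```text
t 8.83 cass mm [-49.    1.2 232.6] tilt [-0.001  0.003  0.   ] F [ 0.8  -0.79  1.67] open 0.007
wrist
([316, 175, 10, 10, 83], array([320.4, 179.6]))
([230, 176, 10, 7, 64], array([234.6, 179.1]))
([316, 190, 9, 12, 87], array([319.9, 195.2]))
([231, 192, 10, 33, 258], array([236. , 208.3]))
([276, 194, 4, 4, 13], array([277.5, 195.8]))
([286, 194, 4, 5, 15], array([287.5, 196.1]))
([264, 200, 29, 4, 91], array([278.3, 201.9]))
([316, 203, 8, 3, 21], array([319., 204.]))
([315, 208, 9, 11, 83], array([319.4, 213.1]))
([315, 224, 9, 8, 60], array([319.1, 227.6]))
([233, 226, 8, 6, 40], array([236.2, 228.6]))
([276, 232, 5, 3, 13], array([277.7, 233. ]))
side
([242, 250, 7, 7, 33], array([244.6, 253. ]))
([232, 256, 10, 6, 41], array([236.2, 258.1]))
([246, 260, 11, 12, 26], array([250.9, 265.9]))
([224, 262, 6, 6, 27], array([226.3, 264.3]))
([267, 276, 21, 18, 138], array([277.3, 285.5]))
[320.4 179.6] [226.3 264.3] [-42.2  50.6   9.2] [0.0006 0.0006]
[234.6 179.1] [244.6 253. ] [-64.3 -32.4 120.7] [0.0023 0.0023]
[234.6 179.1] [250.9 265.9] [-57.  -36.6  89.1] [0.0027 0.0027]
[319.9 195.2] [236.2 258.1] [-22.7  49.8  11.1] [0.0013 0.0013]
[236.  208.3] [277.3 285.5] [ -7.3 -45.7  10.1] [0.0008 0.0008]
[277.5 195.8] [244.6 253. ] [-38.9   1.6  75.2] [0.0017 0.0017]
[277.5 195.8] [250.9 265.9] [-27.7   1.5  34.6] [0.002 0.002]
[287.5 196.1] [244.6 253. ] [-34.   10.8  63.3] [0.0032 0.0032]
[287.5 196.1] [250.9 265.9] [-21.8  12.   20.2] [0.0037 0.0037]
[278.3 201.9] [244.6 253. ] [-34.8   3.2  72.6] [0.0009 0.0009]
[278.3 201.9] [250.9 265.9] [-22.9   3.3  31.4] [0.0009 0.0009]
[319. 204.] [236.2 258.1] [-16.4  50.9   8.5] [0.0036 0.0036]
[319.4 213.1] [244.6 253. ] [-1.9 50.5  9.7] [0.0003 0.0003]
[319.4 213.1] [250.9 265.9] [ 16.4  57.8 -45.9] [0.0005 0.0005]
```

The two views put the ledge at x = -22.9 mm and z = 31 mm, so the tab is home, flat and still held after release.

```bash
python3 -c "
from plant import r
print(r.finish_job())"
```

```text
the job is handed in; nothing more can be done
None
```

The tab is folded flat, pushed fully home under the retaining lip and stayed down after release, measured in two camera views, and the job was handed in at about 9 s of the 38 s limit; instruments, bottles and tub were not touched by any planned move but not re-measured at the end.

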